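# Sort sawn stone blanks into their trays

### The job

Sort the five thick sawn stone blanks lying on the stone cutter's bench: the two six-sided ones into the undivided rectangular tray, the two bars into the divided tray with one bar in each of its two bays, and the ring into the round dish. Each blank must lie flat on the tray's floor, the same side down as it lay on the bench, none stacked or leaning on a rim. Leave the blue cup of grit and the green jar of polishing sticks where they stand, upright.

Things in the scene. Friction and masses are not known exactly. Their poses are not given: they have to be found in the camera images.
- hex_a: one of two alike six-sided blanks of grey-green stone: a regular hexagonal prism, 36 mm across the flats, 26 mm tall, about 80 g, standing on one hexagonal face. Origin: centre of its underside; z up. Its x axis is square to one pair of flats; the other two pairs lie at 60 and 120 degrees from it.
- hex_b: one of two alike six-sided blanks of grey-green stone: a regular hexagonal prism, 36 mm across the flats, 26 mm tall, about 80 g, standing on one hexagonal face. Origin: centre of its underside; z up. Its x axis is square to one pair of flats; the other two pairs lie at 60 and 120 degrees from it.
- bar_a: one of two alike rectangular bars of the same stone, 64 mm long (its x), 20 mm wide (its y), 26 mm tall (z), about 90 g. Origin: centre of its underside; z up.
- bar_b: one of two alike rectangular bars of the same stone, 64 mm long (its x), 20 mm wide (its y), 26 mm tall (z), about 90 g. Origin: centre of its underside; z up.
- stone_ring: thick ring of the same stone lying flat, 48 mm outer diameter, 20 mm hole, 26 mm tall, about 100 g. Origin: centre of the hole at its underside; z (its axis) up.
- plain_tray: fixed shallow aluminium tray, undivided, outside 120 mm (its x) by 150 mm (its y) by 14 mm high, walls and floor 4 mm thick. Origin: centre of its underside, on the bench; the floor inside is 4 mm above the origin, so the walls rise only 10 mm above the floor.
- bay_tray: fixed shallow aluminium tray of the same outside size, 120 mm (its x) by 150 mm (its y) by 14 mm high, walls and floor 4 mm thick, with one 4 mm dividing wall, as high as the rim, along its x axis through the middle: two bays, each 112 mm (x) by 69 mm (y), centred at y = +36.5 mm and y = -36.5 mm in its frame. Origin: centre of its underside; floor 4 mm above it.
- round_dish: fixed shallow round aluminium dish, 112 mm outside diameter, 104 mm inside, 14 mm high, floor 4 mm thick. Origin: centre of its underside.
- grit_cup: small blue pottery cup filled with brown grit, 62 mm across the rim, 45 mm tall, loose; not to be disturbed. Origin: centre of its underside.
- dop_jar: green glass jar, 60 mm across, with five wooden polishing sticks standing in it, 135 mm tall in all, loose; not to be disturbed. Origin: centre of its underside.

How it is judged (in metres and radians):
At the end, for the whole second after the job is handed in: Both six-sided blanks are in the undivided tray, one bar is in each bay of the divided tray, and the ring is in the round dish; each blank lies flat on the tray's floor (underside within 4 mm of the floor, tilted less than 7 degrees, same side down as at the start), released and at rest (x of hex_a in the frame of plain_tray between -0.055 and 0.055 m and y of hex_a in the frame of plain_tray between -0.07 and 0.07 m and z of hex_a in the frame of plain_tray between 0 and 0.008 m and angle between each of hex_a, hex_b, bar_a, bar_b, stone_ring's own z axis and vertical below 0.12 rad and linear speed of each of hex_a, hex_b, bar_a, bar_b, stone_ring below 0.02 m/s and angular speed of each of hex_a, hex_b, bar_a, bar_b, stone_ring below 0.2 rad/s and x of hex_b in the frame of plain_tray between -0.055 and 0.055 m and y of hex_b in the frame of plain_tray between -0.07 and 0.07 m and z of hex_b in the frame of plain_tray between 0 and 0.008 m and z of bar_a in the frame of bay_tray between 0 and 0.008 m and z of bar_b in the frame of bay_tray between 0 and 0.008 m and ((x of bar_a in the frame of bay_tray between -0.055 and 0.055 m and y of bar_a in the frame of bay_tray between 0.008 and 0.07 m and x of bar_b in the frame of bay_tray between -0.055 and 0.055 m and y of bar_b in the frame of bay_tray between -0.07 and -0.008 m) or (x of bar_b in the frame of bay_tray between -0.055 and 0.055 m and y of bar_b in the frame of bay_tray between 0.008 and 0.07 m and x of bar_a in the frame of bay_tray between -0.055 and 0.055 m and y of bar_a in the frame of bay_tray between -0.07 and -0.008 m)) and z of stone_ring in the frame of round_dish between 0 and 0.008 m and horizontal distance between stone_ring and round_dish below 0.035 m); the robot touches nothing.
It fails at once if the cup of grit is shifted by more than 30 mm or tipped over (distance of grit_cup from where it was at the start of the episode above 0.03 m or angle between grit_cup's own z axis and vertical above 0.35 rad).
It fails at once if the jar of sticks is shifted by more than 30 mm or tipped over (distance of dop_jar from where it was at the start of the episode above 0.03 m or angle between dop_jar's own z axis and vertical above 0.35 rad).
It also fails if it takes over 104 s, if anything falls off the work surface, if the arm or the gripper's body presses on something with over 40 N, if the wrist force passes 120 N, or if a joint passes its speed limit or range.

### The arm

A 7-joint arm with a two-finger parallel gripper is mounted at the origin on the work surface. World frame = base frame: x ahead of the robot, y to its left, z up, the work surface at z = 0. Lengths are in mm, angles in rad, forces in N, time in s.
With the tool pointing down it reaches from about 400 to 875 mm from the base axis. Payload 4.4 kg.
Tool frame: the origin (TCP) lies on the mounting face of the last link; the fingertips stand 173 mm ahead of it and the grasp point (between the pads) lies 155 mm ahead of it; z points along the fingers, y is the line along which they close (so a half turn about z gives the same grasp; the last joint's range is limited). The gripper opens to 85 mm and grips with 20 to 120 N. Pads are 22 mm wide; open, the fingers measure 114 mm over their backs; the gripper's body (76 mm by 85 mm) begins 54 mm behind the grasp point. The pads swing forward as they close: fully open they stand 13 mm farther back than shut.
Start: joints at [-1.373, 0.628, 0.038, 1.517, -0.027, 0.996, -0.02], TCP at [169.469, 627.532, 404.713] pointing down, gripper open.
Joint ranges: [-3.06, 3.06], [-0.37, 2.12], [-1.25, 1.32], [0.18, 2.47], [-1.1, 4.24], [0.23, 1.98], [-2.94, 2.94]. Speed limits (rad/s): [2.57, 2.57, 3.14, 3.14, 3.14, 3.14, 3.14].

### API

Orientations are given as [roll, pitch, yaw] about the fixed x, y, z axes, in that order (R = Rz(yaw) Ry(pitch) Rx(roll)).
In Python, from cell import * gives the robot as it stands. The module is installed in compiled form; this text tells all that it offers.
- The arm moves only by the tool jog_arm, never from a script. Its argument "steps" is a list of rows, each a list of 7 numbers: the opening, from -1 (shut) to 1 (fully open), so that 0 is half open, then the shift along the tool's x, y, z as a fraction of full scale, then the turn, a rotation vector about the tool's x, y, z as a fraction of full scale. A call has 1 to 10 rows; each row shifts and turns the commanded pose from where the row before left it, along the tool's axes as they then stand; what a row does not reach is not made up. Full scale, the value 1, is 500 mm for a shift and 2 rad for a turn. A row lasts 1/8 s, in which the tool goes at most 62.5 mm and 10.7 degrees, less where a joint would pass 70% of its speed; a pose out of reach is approached as far as the arm can. A call with a number of a shift or a turn outside -1 to 1 is refused whole. A call with a gripper value outside its range is refused whole. The fingers move at their own pace and stop on an object; the grip force is fixed at half the most. Time passes only in rows, so rows that do not move let the fingers close. It gives the time, the measured TCP pose, the force, the opening and the grip force at its end, in the units of the state.
- read_state(): the state, without advancing time (a new reading comes with each control period).
- get_image(name): name is "side" or "top" or "wrist"; returns a dict with "pixels" (480x640x3 uint8, red, green, blue), "depth" (480x640 float32, mm along the optical axis (not along the pixel's ray), 0 where there is no reading), "vertical_fov" (degrees; the focal length in pixels is half the picture's height over the tangent of half this angle, whatever the lens; pixels are square), "cx", "cy" (the principal point, pixels), "R" (3x3) and "t" (3): a world point X has camera coordinates R X + t. Camera axes: x right, y down, z forward; pixel columns grow to the right and rows downward; lengths in mm; the calibration is good to about 2 mm. The wrist camera is an equidistant fisheye: a pixel r from the principal point sees the ray r / f radians off the axis. A picture is of the moment at which its call begins.
- finish_job(): hands the job in; it is judged then, once.
The state is a dict: "clock": time; "qpos": joint angles; "qd": joint speeds; "tau": joint torques, N m; "eef_pos": TCP position; "tool_rot": TCP orientation; "force": force on the tool from outside, world axes, zero at the start; "torque": the same for the moment, N m; "width": finger opening in mm; "gripper_force": force on a finger pad.
Only numpy, scipy, OpenCV 4.12 (cv2) and the standard library are available. Lean on these libraries where they do the work, as an engineer would, in place of code of your own. Each camera call takes 0.05 s, during which the arm holds its last target. There are 200 camera calls.

## Working session

There is one attempt and no reset: what is moved stays moved. The work goes in short steps, Python scripts to look and compute and a tool call to move; the robot and the scene stay as the last step left them, time stands still between calls to the robot, and variables do not carry over. Pictures are saved under pics/ and viewed, at most 14 in all, crops included, and the job is handed in when it is done.

Besides the shell and the picture viewer there is one more tool, called after ">>>" as name([rows], argument=value, ...), one row to a line, values as JSON. jog_arm: Moves the arm, as the interface text tells. Shift numbers are shares of 500 mm and turn numbers shares of 2 rad, none past 1 either way. Its arguments: {"type":"object","properties":{"steps":{"type":"array"}},"required":["steps"]}

```bash
mkdir -p pics; python3 - <<'E'
from cell import *
import cv2,numpy as np
print(read_state())
for n in ["top","side"]:
    d=get_image(n); cv2.imwrite(f"pics/{n}0.png",d["pixels"][:,:,::-1])
    np.savez(f"{n}0.npz",**d); print(n,d["vertical_fov"],d["cx"],d["cy"],d["R"],d["t"])
E
```

```text
{'clock': 0.0, 'qpos': array([-1.37278148,  0.62933761,  0.03843548,  1.51837726, -0.02699594,
        0.99630405, -0.02001908]), 'qd': array([-7.04455041e-04, -3.22800669e-05,  1.97282502e-04,  2.45429514e-04,
       -6.88712814e-05, -9.52051076e-04,  6.78306640e-04]), 'tau': array([ 5.15475858e-04, -5.63413775e+01,  1.22641649e+00, -1.93442345e+01,
        1.10007939e-02,  1.05906386e-02,  1.24755939e-06]), 'eef_pos': array([169.38467343, 627.23032375, 403.79121976]), 'tool_rot': array([-3.13968437e+00,  2.46634081e-05,  2.87776599e+00]), 'force': array([0.18957186, 0.21662388, 0.12948098]), 'torque': array([ 0.01279192, -0.00301241,  0.03930076]), 'gripper_force': 0.0, 'width': 85.22098910339601}
top 56.80972683872142 323.9249698624773 239.5807830807658 [[-0.01141278 -0.99991735  0.00591995]
 [-0.99234973  0.01059817 -0.12300281]
 [ 0.1229299  -0.00727846 -0.99238867]] [-89.82625179 509.62067999 785.39772865]
side 51.74273610318822 319.3464489405112 236.28646900326353 [[ 0.93236903 -0.36149476  0.00308668]
 [-0.21229169 -0.5544149  -0.80470887]
 [ 0.29260934  0.74963035 -0.59366162]] [-510.22592525  118.85927467 1068.04252036]
```

View pics/top0.png

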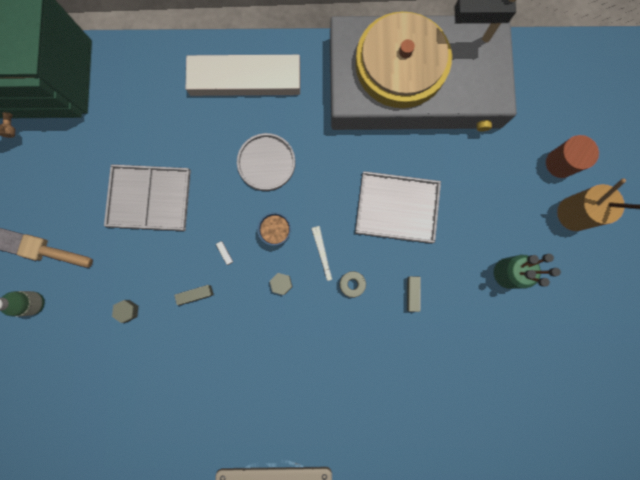

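View pics/side0.png

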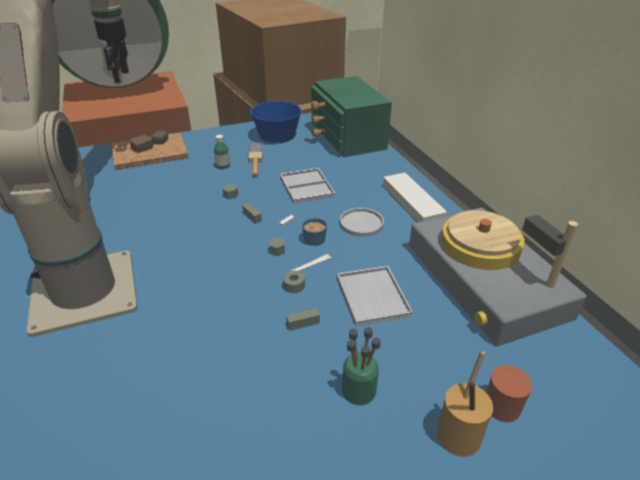

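The top view shows the bay tray at px (148,198), the dish at (266,162), the plain tray at (398,207), hexes at (124,311) and (280,284), bars at (193,295) and (414,294), the ring at (352,285), the cup at (274,230) and the jar at (520,270). The side view agrees, and the arm blocks nothing.

```bash
cat > h.py <<'E'
import numpy as np,cv2
def cam(d):
    f=240/np.tan(np.radians(float(d["vertical_fov"]))/2)
    return f,float(d["cx"]),float(d["cy"]),np.array(d["R"]),np.array(d["t"])
def world(d):
    f,cx,cy,R,t=cam(d); v,u=np.mgrid[0:480,0:640]; z=d["depth"].astype(float)
    X=np.stack([(u-cx)/f*z,(v-cy)/f*z,z],-1)
    return (X-t)@R      # R^T (X-t)
def ray(d,uv,h):        # pixel -> world at height h
    f,cx,cy,R,t=cam(d); uv=np.atleast_2d(uv).astype(float)
    r=np.c_[(uv[:,0]-cx)/f,(uv[:,1]-cy)/f,np.ones(len(uv))]@R; c=-R.T@t
    return c+r*((h-c[2])/r[:,2])[:,None]
E
python3 - <<'E'
from h import *
d=np.load("top0.npz"); W=world(d)
print("bench z",np.median(W[330:440,150:500,2]),"std",W[330:440,150:500,2].std())
hsv=cv2.cvtColor(d["pixels"],cv2.COLOR_RGB2HSV)
for n,(u,v),s,h in [("hexL",(124,311),16,26),("barL",(193,295),24,26),("hexR",(280,284),16,26),("ring",(352,285),18,26),("barR",(414,294),24,26),("bay",(148,198),50,14),("dish",(266,162),36,14),("plain",(398,207),52,14),("cup",(274,230),22,45)]:
    m=np.zeros((480,640),np.uint8); sl=np.s_[v-s:v+s,u-s:u+s]
    big=s>30
    # not bench blue
    m[sl]=((hsv[sl][...,0]<85)|(hsv[sl][...,1]<90)) if True else 0
    mt=m.astype(bool) if big else m.astype(bool)&(W[...,2]>h-8)
    k,l,st,c=cv2.connectedComponentsWithStats(mt.astype(np.uint8))
    i=1+np.argmax(st[1:,4]); vv,uu=np.nonzero(l==i)
    P=ray(d,np.c_[uu,vv],h)[:,:2].astype(np.float32)
    r=cv2.minAreaRect(P)
    print(n,st[i,4],"mean",P.mean(0).round(1),"rect",np.round(r[0],1),np.round(r[1],1),round(r[2],1),"zmed",np.median(W[l==i][:,2]).round(1))
b=cv2.resize(d["pixels"][250:340,90:450,::-1],None,fx=2.2,fy=2.2,interpolation=cv2.INTER_CUBIC)
E
```

```text
bench z 0.20910422351400695 std 51.445268954584186
hexL 385 mean [383.  271.2] rect [382.8 271.2] [39.5 38. ] 2.4 zmed 25.7
barL 406 mean [411.  146.1] rect [411.2 145.9] [20.7 64.8] 15.9 zmed 25.8
hexR 344 mean [429.3 -14.4] rect [429.2 -14.2] [35.1 39.8] 44.5 zmed 25.9
ring 438 mean [ 427.3 -146.3] rect [ 427.7 -146.9] [45.9 45.6] 89.3 zmed 25.8
barR 424 mean [ 408.  -258.2] rect [ 408.3 -258.2] [20.2 63.8] 88.0 zmed 25.8
bay 5327 mean [595.6 239.3] rect [596.1 239.2] [157.4 124.9] 86.6 zmed 4.0
dish 2812 mean [663.5  14.8] rect [663.7  15. ] [113.5 116.9] 89.8 zmed 3.9
plain 5249 mean [ 572.  -237.4] rect [ 572.4 -237.4] [154.7 125.3] 82.0 zmed 4.0
cup 87 mean [521.  -16.1] rect [524.3 -10.9] [43.7 56.4] 64.8 zmed 43.8
```

```bash
cat >> h.py <<'E'
def wrap(a): return (a+180)%360-180
def rows(p,yaw,q,yaw2,n,g):
    """n even rows from pose p,yaw(deg) to q,yaw2, tool down; rows in jog units"""
    p,q=np.array(p,float),np.array(q,float); d=(q-p)/n; a=(yaw2-yaw)/n; out=[]
    for i in range(n):
        y=np.radians(yaw+a*i)
        s=np.array([d[0]*np.cos(y)+d[1]*np.sin(y),d[0]*np.sin(y)-d[1]*np.cos(y),-d[2]])/500
        out.append([g,*s.round(3).tolist(),0,0,round(float(-np.radians(a)/2),4)])
    mx=max(np.linalg.norm(r[1:4]) for r in out)
    print("n",n,"max",round(mx,3),"(<.125) turn",out[0][6],"(<.093)")
    for r in out: print(r,end=",")
    print()
def pose(s):
    return s["eef_pos"].round(1),round(float(np.degrees(s["tool_rot"][2])),2)
E
python3 - <<'E'
from h import *
d=np.load("top0.npz"); W=world(d); hsv=cv2.cvtColor(d["pixels"],cv2.COLOR_RGB2HSV)
for n,(u,v) in [("L",(124,311)),("R",(280,284))]:
    s=16; m=np.zeros((480,640),bool); sl=np.s_[v-s:v+s,u-s:u+s]
    m[sl]=((hsv[sl][...,0]<85)|(hsv[sl][...,1]<90))&(W[sl][...,2]>20)
    vv,uu=np.nonzero(m); P=ray(d,np.c_[uu,vv],26)[:,:2]
    w=lambda t:np.ptp(P@[np.cos(np.radians(t)),np.sin(np.radians(t))])
    A=np.arange(0,60,3); S=[w(t)+w(t+60)+w(t+120) for t in A]
    print(n,[(int(a),round(x/3,1)) for a,x in zip(A,S)])
c=[cv2.resize(d["pixels"][v-25:v+25,u-25:u+25,::-1],None,fx=8,fy=8,interpolation=cv2.INTER_CUBIC) for u,v in [(124,311),(280,284)]]
cv2.imwrite("pics/hex.png",np.hstack(c))
rows([169.4,627.2,404],164.9,[383,271,250],125,9,0.4)
rows([169.4,627.2,404],164.9,[383,271,250],95,9,0.4)
E
```

```text
L [(0, np.float64(40.6)), (3, np.float64(40.5)), (6, np.float64(40.3)), (9, np.float64(40.0)), (12, np.float64(39.5)), (15, np.float64(39.1)), (18, np.float64(38.7)), (21, np.float64(38.3)), (24, np.float64(37.9)), (27, np.float64(37.4)), (30, np.float64(37.8)), (33, np.float64(38.2)), (36, np.float64(38.9)), (39, np.float64(39.4)), (42, np.float64(39.9)), (45, np.float64(40.3)), (48, np.float64(40.6)), (51, np.float64(40.7)), (54, np.float64(40.8)), (57, np.float64(40.8))]
R [(0, np.float64(38.7)), (3, np.float64(39.2)), (6, np.float64(39.5)), (9, np.float64(39.8)), (12, np.float64(39.9)), (15, np.float64(39.9)), (18, np.float64(39.9)), (21, np.float64(39.7)), (24, np.float64(39.5)), (27, np.float64(39.1)), (30, np.float64(38.6)), (33, np.float64(38.2)), (36, np.float64(37.7)), (39, np.float64(37.1)), (42, np.float64(36.4)), (45, np.float64(35.7)), (48, np.float64(36.3)), (51, np.float64(37.0)), (54, np.float64(37.7)), (57, np.float64(38.2))]
n 9 max 0.099 (<.125) turn 0.0387 (<.093)
[0.4, -0.066, -0.064, 0.034, 0, 0, 0.0387],[0.4, -0.071, -0.059, 0.034, 0, 0, 0.0387],[0.4, -0.076, -0.053, 0.034, 0, 0, 0.0387],[0.4, -0.079, -0.047, 0.034, 0, 0, 0.0387],[0.4, -0.083, -0.041, 0.034, 0, 0, 0.0387],[0.4, -0.086, -0.034, 0.034, 0, 0, 0.0387],[0.4, -0.088, -0.028, 0.034, 0, 0, 0.0387],[0.4, -0.09, -0.021, 0.034, 0, 0, 0.0387],[0.4, -0.091, -0.014, 0.034, 0, 0, 0.0387],
n 9 max 0.099 (<.125) turn 0.0678 (<.093)
[0.4, -0.066, -0.064, 0.034, 0, 0, 0.0678],[0.4, -0.074, -0.054, 0.034, 0, 0, 0.0678],[0.4, -0.081, -0.044, 0.034, 0, 0, 0.0678],[0.4, -0.086, -0.033, 0.034, 0, 0, 0.0678],[0.4, -0.09, -0.021, 0.034, 0, 0, 0.0678],[0.4, -0.092, -0.008, 0.034, 0, 0, 0.0678],[0.4, -0.092, 0.004, 0.034, 0, 0, 0.0678],[0.4, -0.091, 0.017, 0.034, 0, 0, 0.0678],[0.4, -0.088, 0.029, 0.034, 0, 0, 0.0678],
```

View pics/hex.png

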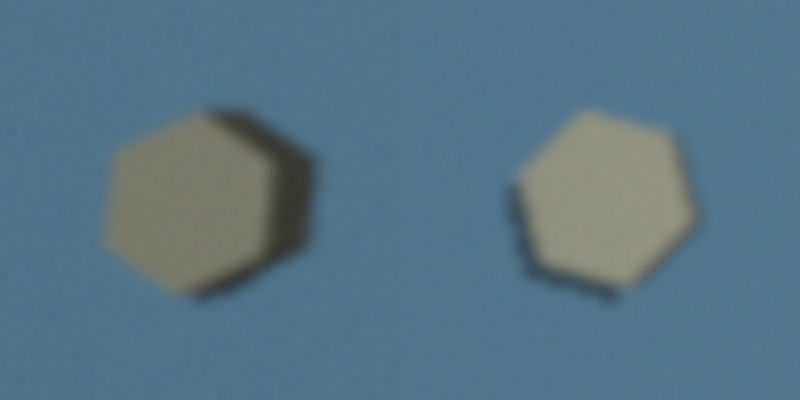

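The left hex's flats face about 26/86/146°, and the right hex's 45/105/165°. In the left crop (centred at px (124,311)) the top face centre sits about 1 px left of the mask centre. Moving above the left hex.

>>> jog_arm([
  [0.4, -0.1, -0.0955, 0.04, 0, 0, 0],
  [0.4, -0.1, -0.0955, 0.04, 0, 0, 0],
  [0.4, -0.1, -0.0955, 0.04, 0, 0, 0],
  [0.4, -0.1, -0.0955, 0.05, 0, 0, 0],
  [0.4, -0.1, -0.0955, 0.05, 0, 0, 0],
  [0.4, -0.097, -0.0955, 0.05, 0, 0, 0],
  [0.4, 0, 0, 0.02, 0, 0, 0.085],
  [0.4, 0, 0, 0, 0, 0, 0.085],
  [0.4, 0, 0, 0, 0, 0, 0.085],
  [0.4, 0, 0, 0, 0, 0, 0.085],
])

```text
clock: 1.35
eef_pos: [353.3, 322.2, 278.3]
tool_rot: [-3.141, 0.0, 2.192]
force: [-0.4, 0.5, 0.1]
width: 59.7
gripper_force: 0.0
```

>>> jog_arm([
  [0.4, 0, 0, 0, 0, 0, 0.087],
  [0.4, 0, 0, 0, 0, 0, 0],
])

```text
clock: 1.6
eef_pos: [353.1, 322.4, 278.3]
tool_rot: [-3.141, 0.001, 2.026]
force: [0.9, 0.7, 0.2]
width: 60.0
gripper_force: 0.0
```

>>> jog_arm([
  [0.4, -0.058, 0.005, 0.028, 0, 0, 0],
  [0.4, -0.058, 0.005, 0.028, 0, 0, 0],
  [0.4, 0, 0, 0, 0, 0, 0],
])

```text
clock: 1.98
eef_pos: [384.0, 270.1, 249.8]
tool_rot: [-3.14, 0.001, 2.022]
force: [-0.1, 0.1, 0.5]
width: 59.8
gripper_force: 0.0
```

```bash
cat >> h.py <<'E'
def fray(d,uv,h):   # fisheye pixel -> world at height h
    f,cx,cy,R,t=cam(d); uv=np.atleast_2d(uv).astype(float)
    a=uv-[cx,cy]; r=np.linalg.norm(a,axis=1); th=r/f
    c=np.c_[a/np.maximum(r,1e-9)[:,None]*np.sin(th)[:,None],np.cos(th)]@R; o=-R.T@t
    return o+c*((h-o[2])/c[:,2])[:,None]
def fproj(d,X):
    f,cx,cy,R,t=cam(d); c=np.atleast_2d(X)@R.T+t; s=np.hypot(c[:,0],c[:,1])
    return np.array([cx,cy])+(f*np.arctan2(s,c[:,2])/np.maximum(s,1e-9))[:,None]*c[:,:2]
E
python3 - <<'E'
from cell import *
from h import *
s=read_state(); print(pose(s))
d=get_image("wrist"); np.savez("w1.npz",**d); print(d["vertical_fov"],-np.array(d["R"]).T@d["t"], fproj(d,[[383,272,26],[383,272,0]]))
cv2.imwrite("pics/w1.png",d["pixels"][:,:,::-1])
E
```

```text
(array([384. , 270.1, 249.8]), 115.88)
65.70646984690485 [352.81200923 335.53794335 219.11161004] [[318.09972263 261.48321163]
 [318.2192181  247.10849826]]
```

View pics/w1.png

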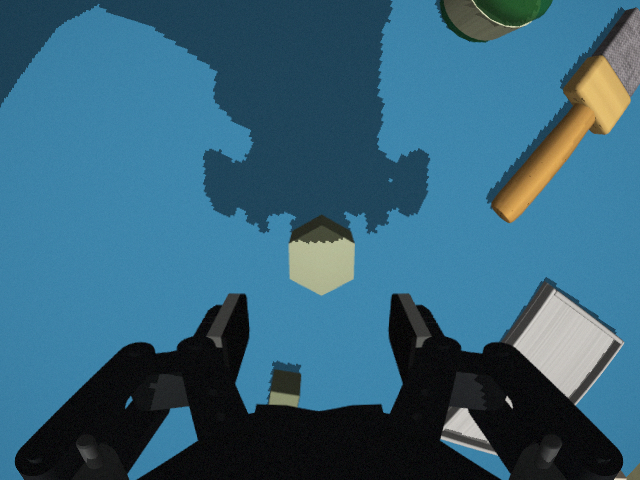

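The wrist view shows the hex top at px x 289–355, centre (322,259). Its flats are square to the fingers and it is centred between them within about 1.5 mm. Going down to grasp.

>>> jog_arm([
  [0.4, 0.007, 0, 0.05, 0, 0, 0],
  [0.4, 0, 0, 0.05, 0, 0, 0],
  [0.4, 0, 0, 0.045, 0, 0, 0],
  [0.4, 0, 0, 0, 0, 0, 0],
  [-1, 0, 0, 0, 0, 0, 0],
  [-1, 0, 0, 0, 0, 0, 0],
  [-1, 0, 0, 0, 0, 0, 0],
  [-1, 0, 0, 0, 0, 0, 0],
  [-1, 0, 0, 0, 0, 0, 0],
])

```text
clock: 3.15
eef_pos: [381.4, 276.1, 183.1]
tool_rot: [-3.141, -0.003, 2.024]
force: [-1.3, 0.6, 8.4]
width: 34.2
gripper_force: 60.5
```

```bash
python3 - <<'E'
from h import *
Z=177
print("hexL lift then to plain +y"); rows([383,273,260],115.9,[577,-203,260],82,10,-1)
E
```

```text
hexL lift then to plain +y
n 10 max 0.103 (<.125) turn 0.0296 (<.093)
[-1, -0.103, -0.007, -0.0, 0, 0, 0.0296],[-1, -0.103, -0.001, -0.0, 0, 0, 0.0296],[-1, -0.103, 0.005, -0.0, 0, 0, 0.0296],[-1, -0.102, 0.012, -0.0, 0, 0, 0.0296],[-1, -0.101, 0.018, -0.0, 0, 0, 0.0296],[-1, -0.1, 0.024, -0.0, 0, 0, 0.0296],[-1, -0.099, 0.029, -0.0, 0, 0, 0.0296],[-1, -0.097, 0.035, -0.0, 0, 0, 0.0296],[-1, -0.094, 0.041, -0.0, 0, 0, 0.0296],[-1, -0.092, 0.046, -0.0, 0, 0, 0.0296],
```

Width 34 mm means the hex is held. The 8 N push and z of 183 say the fingertips reach about 182 mm when closed, so later grasps go higher. Lifting and carrying to the plain tray.

>>> jog_arm([
  [-1, 0, 0, -0.02, 0, 0, 0],
  [-1, 0, 0, -0.05, 0, 0, 0],
  [-1, 0, 0, -0.05, 0, 0, 0],
  [-1, 0, 0, -0.05, 0, 0, 0],
  [-1, 0, 0, 0, 0, 0, 0],
])

```text
clock: 3.78
eef_pos: [382.0, 275.9, 268.9]
tool_rot: [3.14, -0.002, 2.024]
force: [-0.1, -0.6, -0.8]
width: 34.5
gripper_force: 60.0
```

>>> jog_arm([
  [-1, -0.103, -0.007, 0, 0, 0, 0.0296],
  [-1, -0.103, -0.001, 0, 0, 0, 0.0296],
  [-1, -0.103, 0.005, 0, 0, 0, 0.0296],
  [-1, -0.102, 0.012, 0, 0, 0, 0.0296],
  [-1, -0.101, 0.018, 0, 0, 0, 0.0296],
  [-1, -0.1, 0.024, 0, 0, 0, 0.0296],
  [-1, -0.099, 0.029, 0, 0, 0, 0.0296],
  [-1, -0.097, 0.035, 0, 0, 0, 0.0296],
  [-1, -0.094, 0.041, 0, 0, 0, 0.0296],
  [-1, -0.092, 0.046, 0, 0, 0, 0.0296],
])

```text
clock: 5.03
eef_pos: [575.8, -202.4, 265.1]
tool_rot: [-3.137, -0.001, 1.43]
force: [1.2, -0.6, -0.6]
width: 34.2
gripper_force: 60.0
```

>>> jog_arm([
  [-1, 0, 0, 0, 0, 0, 0],
  [-1, 0, 0, 0, 0, 0, 0],
])

```text
clock: 5.28
eef_pos: [575.1, -200.4, 265.0]
tool_rot: [-3.136, -0.002, 1.432]
force: [-0.5, 0.4, -0.5]
width: 34.5
gripper_force: 60.0
```

>>> jog_arm([
  [-1, 0, 0, 0.06, 0, 0, 0],
  [-1, 0, 0, 0.06, 0, 0, 0],
  [-1, 0, 0, 0.03, 0, 0, 0],
  [-1, 0, 0, 0.002, 0, 0, 0],
  [-1, 0, 0, 0, 0, 0, 0],
])

```text
clock: 5.9
eef_pos: [575.9, -200.8, 190.9]
tool_rot: [-3.14, -0.0, 1.432]
force: [0.1, 0.2, 0.1]
width: 34.9
gripper_force: 60.1
```

>>> jog_arm([
  [-1, 0, 0, 0.004, 0, 0, 0],
  [-1, 0, 0, 0, 0, 0, 0],
  [-1, 0, 0, 0.003, 0, 0, 0],
  [-1, 0, 0, 0, 0, 0, 0],
])

```text
clock: 6.4
eef_pos: [575.7, -201.0, 187.2]
tool_rot: [-3.14, -0.0, 1.432]
force: [-0.7, 0.1, 4.1]
width: 34.5
gripper_force: 60.5
```

>>> jog_arm([
  [0.2, 0, 0, 0, 0, 0, 0],
  [0.2, 0, 0, 0, 0, 0, 0],
  [0.2, 0, 0, 0, 0, 0, 0],
  [0.2, 0, 0, -0.02, 0, 0, 0],
  [0.2, 0, 0, -0.06, 0, 0, 0],
  [0.2, 0, 0, -0.06, 0, 0, 0],
  [0.3, 0, 0, 0, 0, 0, 0],
])

```text
clock: 7.28
eef_pos: [576.7, -201.6, 259.6]
tool_rot: [3.139, 0.001, 1.432]
force: [-0.3, -0.5, 0.1]
width: 55.4
gripper_force: 0.0
```

>>> jog_arm([
  [0.3, 0.066, -0.068, 0, 0, 0, 0],
  [0.3, 0.066, -0.068, 0, 0, 0, 0],
  [0.3, 0.066, -0.068, 0, 0, 0, 0],
  [0.3, 0.066, -0.068, 0, 0, 0, 0],
  [0.3, 0.066, -0.068, 0, 0, 0, 0],
  [0.3, 0, 0, 0.02, 0, 0, 0.061],
  [0.3, 0, 0, 0, 0, 0, 0],
])

```text
clock: 8.15
eef_pos: [429.9, -13.6, 246.8]
tool_rot: [-3.138, 0.0, 1.311]
force: [0.5, -0.8, 0.3]
width: 55.3
gripper_force: 0.0
```

```bash
python3 - <<'E'
from cell import *
from h import *
s=read_state(); print(pose(s),s["width"])
d=get_image("wrist"); np.savez("w2.npz",**d); print(fproj(d,[[429.3,-14.3,26]]))
cv2.imwrite("pics/w2.png",d["pixels"][:,:,::-1])
E
```

```text
(array([429.9, -13.6, 246.8]), 75.14) 55.26894504863165
[[317.70386934 269.80090917]]
```

View pics/w2.png

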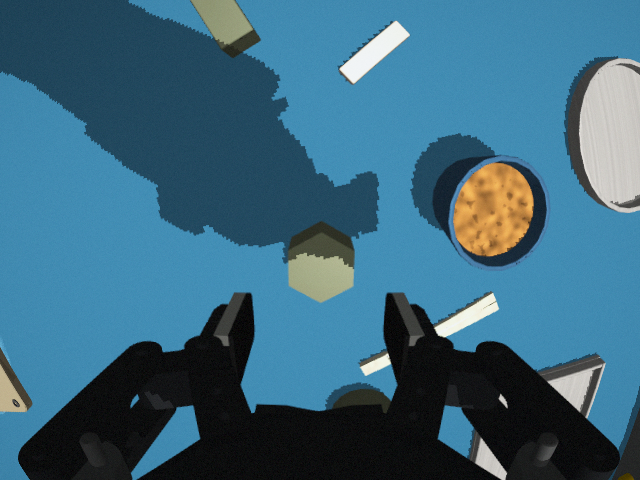

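The hex spans px x 289–355, square to the fingers, with its centre at (321,266). The cup is clear at (498,212), so I'm descending to TCP z of about 187.

>>> jog_arm([
  [0.3, 0.003, 0, 0.05, 0, 0, 0],
  [0.3, 0, 0, 0.05, 0, 0, 0],
  [0.3, 0, 0, 0.02, 0, 0, 0],
  [0.3, 0, 0, 0, 0, 0, 0],
])

```text
clock: 8.7
eef_pos: [430.7, -13.1, 186.7]
tool_rot: [-3.138, 0.001, 1.309]
force: [0.3, 0.1, -0.8]
width: 55.5
gripper_force: 0.0
```

>>> jog_arm([
  [-1, 0, 0, 0, 0, 0, 0],
  [-1, 0, 0, 0, 0, 0, 0],
  [-1, 0, 0, 0, 0, 0, 0],
  [-1, 0, 0, 0, 0, 0, 0],
])

```text
clock: 9.2
eef_pos: [430.7, -12.7, 187.9]
tool_rot: [-3.141, -0.0, 1.31]
force: [0.0, -0.4, 6.6]
width: 33.9
gripper_force: 60.5
```

>>> jog_arm([
  [-1, 0, 0, -0.02, 0, 0, 0],
  [-1, 0, 0, -0.05, 0, 0, 0],
  [-1, 0, 0, -0.06, 0, 0, 0],
  [-1, -0.072, 0.066, 0, 0, 0, 0],
  [-1, -0.072, 0.066, 0, 0, 0, 0],
  [-1, -0.072, 0.066, 0, 0, 0, 0],
  [-1, -0.072, 0.066, 0, 0, 0, 0],
  [-1, -0.072, 0.066, 0, 0, 0, 0],
  [-1, -0.072, 0.066, 0, 0, 0, 0],
  [-1, 0, 0, 0, 0, 0, -0.061],
])

```text
clock: 10.45
eef_pos: [566.5, -276.6, 252.0]
tool_rot: [-3.141, 0.005, 1.431]
force: [-0.9, 0.2, -0.5]
width: 34.3
gripper_force: 60.0
```

>>> jog_arm([
  [-1, 0, 0, 0.06, 0, 0, 0],
  [-1, 0, 0, 0.03, 0, 0, 0],
  [-1, 0, 0, 0, 0, 0, 0],
  [-1, 0, 0, 0, 0, 0, 0],
])

```text
clock: 10.95
eef_pos: [566.2, -272.4, 207.3]
tool_rot: [-3.14, 0.0, 1.432]
force: [-0.4, 0.3, -0.5]
width: 34.1
gripper_force: 60.0
```

>>> jog_arm([
  [-1, 0, 0, 0.024, 0, 0, 0],
  [-1, 0, 0, 0, 0, 0, 0],
  [-1, 0, 0, 0.004, 0, 0, 0],
  [-1, 0, 0, 0, 0, 0, 0],
  [-1, 0, 0, 0.002, 0, 0, 0],
  [-1, 0, 0, 0, 0, 0, 0],
])

```text
clock: 11.7
eef_pos: [566.0, -272.4, 192.0]
tool_rot: [-3.139, -0.0, 1.432]
force: [-0.6, 0.5, 3.0]
width: 33.9
gripper_force: 60.3
```

>>> jog_arm([
  [0.2, 0, 0, 0, 0, 0, 0],
  [0.2, 0, 0, 0, 0, 0, 0],
  [0.2, 0, 0, 0, 0, 0, 0],
  [0.2, 0, 0, -0.02, 0, 0, 0],
  [0.2, 0, 0, -0.06, 0, 0, 0],
  [0.2, 0, 0, -0.05, 0, 0, 0],
  [0.0, 0, 0, 0, 0, 0, 0],
  [0.0, -0.005, -0.105, 0, 0, 0, 0],
  [0.0, -0.005, -0.105, 0, 0, 0, 0],
  [0.0, -0.005, -0.105, 0, 0, 0, 0],
])

```text
clock: 12.95
eef_pos: [407.3, -257.3, 256.6]
tool_rot: [-3.138, -0.0, 1.432]
force: [0.1, -0.2, -0.1]
width: 42.7
gripper_force: 0.0
```

>>> jog_arm([
  [0.0, 0, 0, 0, 0, 0, 0.0916],
  [0.0, 0, 0, 0, 0, 0, 0.0916],
  [0.0, 0, 0, 0, 0, 0, 0.0916],
  [0.0, 0, 0, 0, 0, 0, 0.0916],
  [0.0, 0, 0, 0, 0, 0, 0.0916],
  [0.0, 0, 0, 0, 0, 0, 0.0916],
  [0.0, 0, 0, 0, 0, 0, 0.0916],
  [0.0, 0, 0, 0, 0, 0, 0.0916],
  [0.0, 0, 0, 0, 0, 0, 0],
])

```text
clock: 14.08
eef_pos: [409.0, -257.6, 256.4]
tool_rot: [-3.141, 0.004, -0.032]
force: [-1.0, -0.5, -0.6]
width: 42.5
gripper_force: 0.0
```

```bash
python3 - <<'E'
from cell import *
from h import *
s=read_state(); print(pose(s),s["width"],s["qpos"].round(2))
d=get_image("wrist"); np.savez("w3.npz",**d); print(fproj(d,[[408.3,-258.2,26]]))
cv2.imwrite("pics/w3.png",d["pixels"][:,:,::-1])
E
```

```text
(array([ 409. , -257.6,  256.4]), -1.83) 42.4857491882714 [-0.04  0.84  0.89  2.11 -1.05  0.73 -0.04]
[[319.30669352 263.51922112]]
```

View pics/w3.png

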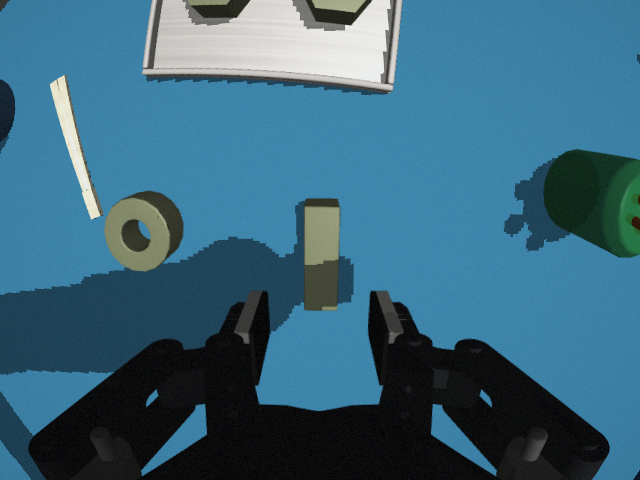

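The bar's top face is at px x 304–339, y 207–310, aligned with the fingers, and the jar is well away at (590,200). Descending.

>>> jog_arm([
  [0.0, 0.004, 0, 0.06, 0, 0, 0],
  [0.0, 0, 0, 0.05, 0, 0, 0],
  [0.0, 0, 0, 0.025, 0, 0, 0],
  [0.0, 0, 0, 0, 0, 0, 0],
  [-1, 0, 0, 0, 0, 0, 0],
  [-1, 0, 0, 0, 0, 0, 0],
  [-1, 0, 0, 0, 0, 0, 0],
  [-1, 0, 0, 0, 0, 0, 0],
])

```text
clock: 15.12
eef_pos: [411.1, -258.1, 190.2]
tool_rot: [3.141, 0.002, -0.033]
force: [-1.1, 0.3, 6.5]
width: 18.0
gripper_force: 59.8
```

>>> jog_arm([
  [-1, 0, 0, -0.03, 0, 0, 0],
  [-1, 0, 0, -0.07, 0, 0, 0],
  [-1, 0, 0, -0.07, 0, 0, 0],
  [-1, 0, 0, 0, 0, 0, 0],
])

```text
clock: 15.62
eef_pos: [411.9, -258.2, 276.5]
tool_rot: [3.14, -0.001, -0.033]
force: [-0.6, -0.3, -0.7]
width: 17.7
gripper_force: 59.0
```

```bash
python3 - <<'E'
from cell import *
from h import *
s=read_state(); p,y=pose(s); print(p,y,s["qpos"].round(2))
rows(p,y,[593.8,202.6,p[2]],176.6,18,-1)
E
```

```text
[ 411.9 -258.2  276.5] -1.88 [ 0.01  0.74  0.77  2.1  -0.88  0.66 -0.21]
n 18 max 0.055 (<.125) turn -0.0865 (<.093)
[-1, 0.019, -0.052, -0.0, 0, 0, -0.0865],[-1, 0.027, -0.048, -0.0, 0, 0, -0.0865],[-1, 0.035, -0.042, -0.0, 0, 0, -0.0865],[-1, 0.042, -0.036, -0.0, 0, 0, -0.0865],[-1, 0.047, -0.028, -0.0, 0, 0, -0.0865],[-1, 0.051, -0.02, -0.0, 0, 0, -0.0865],[-1, 0.054, -0.01, -0.0, 0, 0, -0.0865],[-1, 0.055, -0.001, -0.0, 0, 0, -0.0865],[-1, 0.054, 0.009, -0.0, 0, 0, -0.0865],[-1, 0.052, 0.018, -0.0, 0, 0, -0.0865],[-1, 0.048, 0.027, -0.0, 0, 0, -0.0865],[-1, 0.043, 0.034, -0.0, 0, 0, -0.0865],[-1, 0.036, 0.041, -0.0, 0, 0, -0.0865],[-1, 0.029, 0.047, -0.0, 0, 0, -0.0865],[-1, 0.02, 0.051, -0.0, 0, 0, -0.0865],[-1, 0.011, 0.054, -0.0, 0, 0, -0.0865],[-1, 0.002, 0.055, -0.0, 0, 0, -0.0865],[-1, -0.008, 0.054, -0.0, 0, 0, -0.0865],
```

>>> jog_arm([
  [-1, 0.019, -0.052, 0, 0, 0, -0.0865],
  [-1, 0.027, -0.048, 0, 0, 0, -0.0865],
  [-1, 0.035, -0.042, 0, 0, 0, -0.0865],
  [-1, 0.042, -0.036, 0, 0, 0, -0.0865],
  [-1, 0.047, -0.028, 0, 0, 0, -0.0865],
  [-1, 0.051, -0.02, 0, 0, 0, -0.0865],
  [-1, 0.054, -0.01, 0, 0, 0, -0.0865],
  [-1, 0.055, -0.001, 0, 0, 0, -0.0865],
  [-1, 0.054, 0.009, 0, 0, 0, -0.0865],
])

```text
clock: 16.75
eef_pos: [502.4, -26.9, 273.6]
tool_rot: [-3.138, -0.001, 1.529]
force: [0.6, -0.1, -0.6]
width: 18.2
gripper_force: 59.0
```

>>> jog_arm([
  [-1, 0.052, 0.018, 0, 0, 0, -0.0865],
  [-1, 0.048, 0.027, 0, 0, 0, -0.0865],
  [-1, 0.043, 0.034, 0, 0, 0, -0.0865],
  [-1, 0.036, 0.041, 0, 0, 0, -0.0865],
  [-1, 0.029, 0.047, 0, 0, 0, -0.0865],
  [-1, 0.02, 0.051, 0, 0, 0, -0.0865],
  [-1, 0.011, 0.054, 0, 0, 0, -0.0865],
  [-1, 0.002, 0.055, 0, 0, 0, -0.0865],
  [-1, -0.008, 0.054, 0, 0, 0, -0.0865],
  [-1, 0, 0, 0, 0, 0, 0],
])

```text
clock: 18.0
eef_pos: [593.4, 204.2, 273.2]
tool_rot: [3.138, -0.004, 3.084]
force: [-0.7, -0.6, -0.7]
width: 17.7
gripper_force: 59.0
```

```bash
python3 - <<'E'
from cell import *
from h import *
s=read_state(); print(pose(s),s["width"],s["qpos"].round(2))
d=get_image("wrist"); np.savez("w4.npz",**d)
cv2.imwrite("pics/w4.png",d["pixels"][:,:,::-1])
E
```

```text
(array([593.4, 204.2, 273.2]), 176.68) 17.694256746368993 [-0.39  0.76  0.03  1.69 -0.04  0.7   1.17]
```

View pics/w4.png

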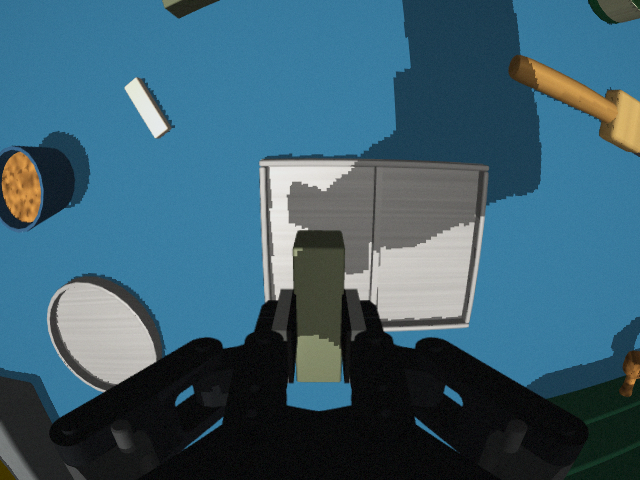

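The bar is level, lined up with the divider and centred over the left bay (px 266–374, bar at 320). Lowering.

>>> jog_arm([
  [-1, 0, 0, 0.06, 0, 0, 0],
  [-1, 0, 0, 0.06, 0, 0, 0],
  [-1, 0, 0, 0.03, 0, 0, 0],
  [-1, 0, 0, 0, 0, 0, 0],
  [-1, 0, 0, 0.004, 0, 0, 0],
  [-1, 0, 0, 0, 0, 0, 0],
  [-1, 0, 0, 0.003, 0, 0, 0],
  [-1, 0, 0, 0, 0, 0, 0],
])

```text
clock: 19.05
eef_pos: [593.6, 201.6, 196.2]
tool_rot: [3.141, -0.002, 3.08]
force: [-0.6, 0.4, 0.0]
width: 17.8
gripper_force: 59.0
```

>>> jog_arm([
  [-1, 0, 0, 0.003, 0, 0, 0],
  [-1, 0, 0, 0, 0, 0, 0],
  [-1, 0, 0, 0.002, 0, 0, 0],
  [-1, 0, 0, 0, 0, 0, 0],
])

```text
clock: 19.55
eef_pos: [593.6, 201.7, 194.3]
tool_rot: [3.141, -0.002, 3.08]
force: [-1.7, -0.1, 6.3]
width: 18.2
gripper_force: 59.9
```

>>> jog_arm([
  [-0.25, 0, 0, 0, 0, 0, 0],
  [-0.25, 0, 0, 0, 0, 0, 0],
  [-0.25, 0, 0, 0, 0, 0, 0],
  [-0.25, 0, 0, -0.02, 0, 0, 0],
  [-0.25, 0, 0, -0.06, 0, 0, 0],
  [-0.25, 0, 0, -0.05, 0, 0, 0],
  [0.0, 0.089, -0.033, 0, 0, 0, 0],
  [0.0, 0.089, -0.033, 0, 0, 0, 0],
  [0.0, 0.089, -0.033, 0, 0, 0, 0],
  [0.0, 0.089, -0.033, 0, 0, 0, 0],
])

```text
clock: 20.8
eef_pos: [410.8, 146.2, 259.6]
tool_rot: [3.14, -0.001, 3.08]
force: [-0.2, 0.1, 0.1]
width: 42.5
gripper_force: 0.0
```

>>> jog_arm([
  [0.0, 0, 0, 0, 0, 0, 0.088],
  [0.0, 0, 0, 0, 0, 0, 0.088],
  [0.0, 0, 0, 0, 0, 0, 0.088],
  [0.0, 0, 0, 0, 0, 0, 0.088],
  [0.0, 0, 0, 0, 0, 0, 0.088],
  [0.0, 0, 0, 0, 0, 0, 0.088],
  [0.0, 0, 0, 0, 0, 0, 0.088],
  [0.0, 0, 0, 0, 0, 0, 0],
])

```text
clock: 21.8
eef_pos: [412.2, 146.9, 259.3]
tool_rot: [-3.14, -0.002, 1.85]
force: [-0.2, 0.1, -0.3]
width: 43.1
gripper_force: 0.0
```

```bash
python3 - <<'E'
from cell import *
from h import *
s=read_state(); print(pose(s),s["width"],s["qpos"].round(2))
d=get_image("wrist"); np.savez("w5.npz",**d); print(fproj(d,[[411.2,145.9,26]]))
cv2.imwrite("pics/w5.png",d["pixels"][:,:,::-1])
E
```

```text
(array([412.2, 146.9, 259.3]), 106.0) 43.13227574166605 [-0.62  0.62  0.32  2.22 -0.54  0.37  0.43]
[[315.7850848  261.72083016]]
```

View pics/w5.png

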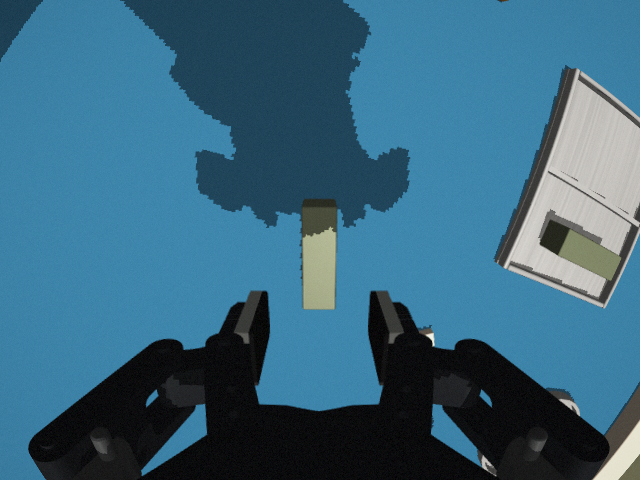

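The placed bar lies flat in its bay at (590,253). The second bar is at px x 302–337, y 208–309, aligned and centred. Grasping.

>>> jog_arm([
  [0.0, 0.002, 0, 0.06, 0, 0, 0],
  [0.0, 0, 0, 0.05, 0, 0, 0],
  [0.0, 0, 0, 0.03, 0, 0, 0],
  [0.0, 0, 0, 0, 0, 0, 0],
  [-1, 0, 0, 0, 0, 0, 0],
  [-1, 0, 0, 0, 0, 0, 0],
  [-1, 0, 0, 0, 0, 0, 0],
  [-1, 0, 0, 0, 0, 0, 0],
])

```text
clock: 22.85
eef_pos: [411.7, 147.6, 189.7]
tool_rot: [-3.141, -0.002, 1.848]
force: [-0.5, 0.1, 6.4]
width: 18.4
gripper_force: 59.6
```

>>> jog_arm([
  [-1, 0, 0, -0.03, 0, 0, 0],
  [-1, 0, 0, -0.07, 0, 0, 0],
  [-1, 0, 0, -0.06, 0, 0, 0],
  [-1, 0, 0, 0, 0, 0, 0],
])

```text
clock: 23.35
eef_pos: [412.3, 147.9, 270.5]
tool_rot: [3.14, -0.002, 1.849]
force: [0.0, 0.5, -0.9]
width: 17.9
gripper_force: 58.9
```

```bash
python3 - <<'E'
from cell import *
from h import *
s=read_state(); p,y=pose(s); print(p,y,s["qpos"].round(2))
rows(p,y,[598.2,277,p[2]],176.6,8,-1)
E
```

```text
[412.3 147.9 270.5] 105.95 [-0.79  0.65  0.56  2.22 -0.79  0.47  0.69]
n 8 max 0.057 (<.125) turn -0.0771 (<.093)
[-1, 0.018, 0.054, -0.0, 0, 0, -0.0771],[-1, 0.01, 0.056, -0.0, 0, 0, -0.0771],[-1, 0.001, 0.057, -0.0, 0, 0, -0.0771],[-1, -0.008, 0.056, -0.0, 0, 0, -0.0771],[-1, -0.016, 0.054, -0.0, 0, 0, -0.0771],[-1, -0.024, 0.051, -0.0, 0, 0, -0.0771],[-1, -0.032, 0.047, -0.0, 0, 0, -0.0771],[-1, -0.039, 0.041, -0.0, 0, 0, -0.0771],
```

>>> jog_arm([
  [-1, 0.018, 0.054, 0, 0, 0, -0.0771],
  [-1, 0.01, 0.056, 0, 0, 0, -0.0771],
  [-1, 0.001, 0.057, 0, 0, 0, -0.0771],
  [-1, -0.008, 0.056, 0, 0, 0, -0.0771],
  [-1, -0.016, 0.054, 0, 0, 0, -0.0771],
  [-1, -0.024, 0.051, 0, 0, 0, -0.0771],
  [-1, -0.032, 0.047, 0, 0, 0, -0.0771],
  [-1, -0.039, 0.041, 0, 0, 0, -0.0771],
  [-1, 0, 0, 0, 0, 0, 0],
  [-1, 0, 0, 0, 0, 0, 0],
])

```text
clock: 24.6
eef_pos: [597.7, 275.4, 267.2]
tool_rot: [-3.141, -0.005, 3.08]
force: [-0.7, -0.3, -1.1]
width: 18.0
gripper_force: 58.9
```

>>> jog_arm([
  [-1, 0, 0, 0.06, 0, 0, 0],
  [-1, 0, 0, 0.06, 0, 0, 0],
  [-1, 0, 0, 0.018, 0, 0, 0],
  [-1, 0, 0, 0, 0, 0, 0],
  [-1, 0, 0, 0.004, 0, 0, 0],
  [-1, 0, 0, 0, 0, 0, 0],
  [-1, 0, 0, 0.003, 0, 0, 0],
  [-1, 0, 0, 0, 0, 0, 0],
])

```text
clock: 25.6
eef_pos: [598.3, 276.3, 196.1]
tool_rot: [3.141, -0.003, 3.082]
force: [-0.2, 0.3, -1.1]
width: 18.2
gripper_force: 58.9
```

>>> jog_arm([
  [-1, 0, 0, 0.003, 0, 0, 0],
  [-1, 0, 0, 0, 0, 0, 0],
  [-1, 0, 0, 0.002, 0, 0, 0],
  [-1, 0, 0, 0, 0, 0, 0],
])

```text
clock: 26.1
eef_pos: [598.3, 276.2, 193.8]
tool_rot: [3.141, -0.003, 3.082]
force: [-0.6, 0.4, 4.4]
width: 18.2
gripper_force: 59.3
```

>>> jog_arm([
  [-0.25, 0, 0, 0, 0, 0, 0],
  [-0.25, 0, 0, 0, 0, 0, 0],
  [-0.25, 0, 0, 0, 0, 0, 0],
  [-0.25, 0, 0, -0.02, 0, 0, 0],
  [-0.25, 0, 0, -0.06, 0, 0, 0],
  [-0.25, 0, 0, -0.06, 0, 0, 0],
  [0.4, 0, 0, 0, 0, 0, 0],
])

```text
clock: 26.98
eef_pos: [599.7, 276.4, 266.8]
tool_rot: [3.138, 0.003, 3.082]
force: [0.2, -0.5, 0.4]
width: 49.4
gripper_force: 0.0
```

```bash
python3 - <<'E'
from cell import *
from h import *
s=read_state(); p,y=pose(s); print(p,y,s["qpos"].round(2))
rows(p,y,[427.5,-145.5,p[2]],90,10,0.4)
E
```

```text
[599.7 276.4 266.8] 176.56 [-0.66  0.83  0.32  1.61 -0.35  0.76  1.33]
n 10 max 0.091 (<.125) turn 0.0755 (<.093)
[0.4, 0.029, -0.086, -0.0, 0, 0, 0.0755],[0.4, 0.016, -0.09, -0.0, 0, 0, 0.0755],[0.4, 0.002, -0.091, -0.0, 0, 0, 0.0755],[0.4, -0.011, -0.09, -0.0, 0, 0, 0.0755],[0.4, -0.025, -0.088, -0.0, 0, 0, 0.0755],[0.4, -0.038, -0.083, -0.0, 0, 0, 0.0755],[0.4, -0.05, -0.076, -0.0, 0, 0, 0.0755],[0.4, -0.061, -0.068, -0.0, 0, 0, 0.0755],[0.4, -0.07, -0.058, -0.0, 0, 0, 0.0755],[0.4, -0.078, -0.047, -0.0, 0, 0, 0.0755],
```

>>> jog_arm([
  [0.4, 0.029, -0.086, 0, 0, 0, 0.0755],
  [0.4, 0.016, -0.09, 0, 0, 0, 0.0755],
  [0.4, 0.002, -0.091, 0, 0, 0, 0.0755],
  [0.4, -0.011, -0.09, 0, 0, 0, 0.0755],
  [0.4, -0.025, -0.088, 0, 0, 0, 0.0755],
  [0.4, -0.038, -0.083, 0, 0, 0, 0.0755],
  [0.4, -0.05, -0.076, 0, 0, 0, 0.0755],
  [0.4, -0.061, -0.068, 0, 0, 0, 0.0755],
  [0.4, -0.07, -0.058, 0, 0, 0, 0.0755],
  [0.4, -0.078, -0.047, 0, 0, 0, 0.0755],
])

```text
clock: 28.22
eef_pos: [425.9, -146.8, 263.4]
tool_rot: [-3.139, -0.001, 1.567]
force: [0.8, 0.8, -0.2]
width: 59.5
gripper_force: 0.0
```

>>> jog_arm([
  [0.4, 0, 0, 0.02, 0, 0, 0],
  [0.4, 0, 0, 0, 0, 0, 0],
])

```text
clock: 28.48
eef_pos: [426.5, -145.0, 252.8]
tool_rot: [-3.137, -0.002, 1.573]
force: [0.6, 0.1, 0.8]
width: 60.0
gripper_force: 0.0
```

```bash
python3 - <<'E'
from cell import *
from h import *
s=read_state(); print(pose(s),s["width"],s["qpos"].round(2))
d=get_image("wrist"); np.savez("w6.npz",**d); print(fproj(d,[[427.5,-146.3,26]]))
cv2.imwrite("pics/w6.png",d["pixels"][:,:,::-1])
E
```

```text
(array([ 426.5, -145. ,  252.8]), 90.11) 60.04976685988473 [-0.08  0.69  0.52  2.2  -0.8   0.46  1.09]
[[320.60730535 267.39802565]]
```

View pics/w6.png

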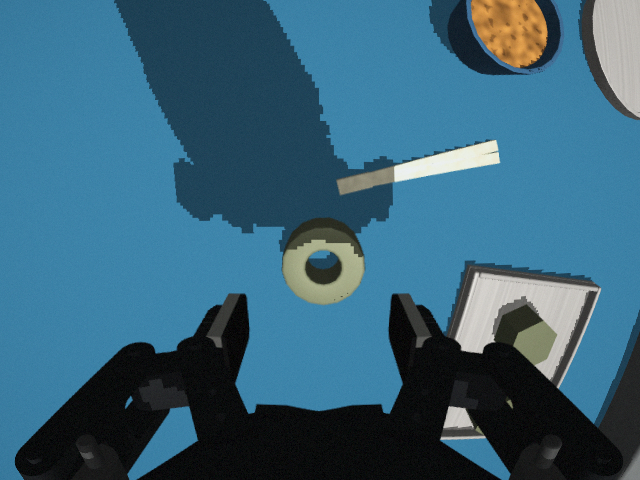

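The ring's top centre is at px (323,264), about 2 mm off the prediction, and the stick ends at (338,187), clear of the fingers. Descending with that small correction.

>>> jog_arm([
  [0.4, 0.002, 0.004, 0.05, 0, 0, 0],
  [0.4, 0, 0, 0.05, 0, 0, 0],
  [0.4, 0, 0, 0.031, 0, 0, 0],
  [0.4, 0, 0, 0, 0, 0, 0],
  [-1, 0, 0, 0, 0, 0, 0],
  [-1, 0, 0, 0, 0, 0, 0],
  [-1, 0, 0, 0, 0, 0, 0],
  [-1, 0, 0, 0, 0, 0, 0],
])

```text
clock: 29.52
eef_pos: [428.8, -144.2, 188.8]
tool_rot: [-3.14, -0.001, 1.573]
force: [0.1, 0.9, 8.0]
width: 45.2
gripper_force: 62.0
```

>>> jog_arm([
  [-1, 0, 0, -0.03, 0, 0, 0],
  [-1, 0, 0, -0.07, 0, 0, 0],
  [-1, 0, 0, -0.07, 0, 0, 0],
  [-1, 0, 0, 0, 0, 0, 0],
])

```text
clock: 30.02
eef_pos: [429.4, -144.7, 275.0]
tool_rot: [3.14, 0.001, 1.573]
force: [-0.2, -0.1, -1.1]
width: 44.7
gripper_force: 61.6
```

>>> jog_arm([
  [-1, 0.053, 0.078, 0, 0, 0, 0],
  [-1, 0.053, 0.078, 0, 0, 0, 0],
  [-1, 0.053, 0.078, 0, 0, 0, 0],
  [-1, 0.053, 0.078, 0, 0, 0, 0],
  [-1, 0.053, 0.078, 0, 0, 0, 0],
  [-1, 0.053, 0.078, 0, 0, 0, 0],
  [-1, 0, 0, 0, 0, 0, 0],
  [-1, 0, 0, 0, 0, 0, 0],
])

```text
clock: 31.02
eef_pos: [661.6, 14.0, 271.1]
tool_rot: [-3.136, -0.0, 1.571]
force: [-0.3, -0.6, -0.5]
width: 44.8
gripper_force: 61.7
```

>>> jog_arm([
  [-1, 0, 0, 0.06, 0, 0, 0],
  [-1, 0, 0, 0.05, 0, 0, 0],
  [-1, 0, 0, 0.03, 0, 0, 0],
  [-1, 0, 0, 0, 0, 0, 0],
  [-1, 0, 0, 0, 0, 0, 0],
])

```text
clock: 31.65
eef_pos: [662.6, 14.0, 203.5]
tool_rot: [-3.14, -0.0, 1.571]
force: [0.5, -0.2, -0.9]
width: 44.8
gripper_force: 61.7
```

>>> jog_arm([
  [-1, 0, 0, 0.012, 0, 0, 0],
  [-1, 0, 0, 0, 0, 0, 0],
  [-1, 0, 0, 0.005, 0, 0, 0],
  [-1, 0, 0, 0, 0, 0, 0],
  [-1, 0, 0, 0.004, 0, 0, 0],
  [-1, 0, 0, 0, 0, 0, 0],
])

```text
clock: 32.4
eef_pos: [662.4, 14.5, 192.9]
tool_rot: [-3.139, -0.001, 1.572]
force: [-1.3, 1.1, 4.4]
width: 44.7
gripper_force: 62.3
```

Contact. Releasing, lifting and clearing the view.

>>> jog_arm([
  [0.35, 0, 0, 0, 0, 0, 0],
  [0.35, 0, 0, 0, 0, 0, 0],
  [0.35, 0, 0, 0, 0, 0, 0],
  [0.35, 0, 0, -0.02, 0, 0, 0],
  [0.35, 0, 0, -0.06, 0, 0, 0],
  [0.35, 0, 0, -0.1, 0, 0, 0],
  [0.35, 0, 0, -0.1, 0, 0, 0],
  [0.35, 0, -0.1, -0.05, 0, 0, 0],
  [0.35, 0, -0.1, 0, 0, 0, 0],
  [0.35, 0, 0, 0, 0, 0, 0],
])

```text
clock: 33.65
eef_pos: [559.0, 14.1, 358.1]
tool_rot: [-3.135, -0.003, 1.569]
force: [1.1, -1.1, -0.5]
width: 57.9
gripper_force: 0.0
```

```bash
python3 - <<'E'
from cell import *
from h import *
for n in ["top","side"]:
    d=get_image(n); np.savez(f"{n}1.npz",**d); cv2.imwrite(f"pics/{n}1.png",d["pixels"][:,:,::-1])
    W=world(d)
    if n=="top":
        for nm,(c) in dict(hexA=(576,-201),hexB=(566,-272),barR=(594,202),barL=(598,276),ring=(662,14.5)).items():
            m=(np.hypot(W[...,0]-c[0],W[...,1]-c[1])<40)&(W[...,2]>22)&(W[...,2]<60)
            if m.sum()>20:
                P=W[m]; A=np.c_[P[:,:2]-P[:,:2].mean(0),np.ones(len(P))]; k=np.linalg.lstsq(A,P[:,2],rcond=None)[0]
                print(nm,m.sum(),P.mean(0).round(1),"tilt",k[:2].round(3))
E
```

```text
hexA 334 [ 573.2 -205.1   29.6] tilt [ 0.016 -0.004]
hexB 342 [ 564.1 -272.8   29.4] tilt [ 0.018 -0.032]
barR 281 [583.2 200.9  29.1] tilt [-0.005  0.082]
barL 127 [575.2 274.   28.6] tilt [0.068 0.132]
ring 261 [661.8   3.1  28.9] tilt [ 0.029 -0.028]
```

View pics/top1.png

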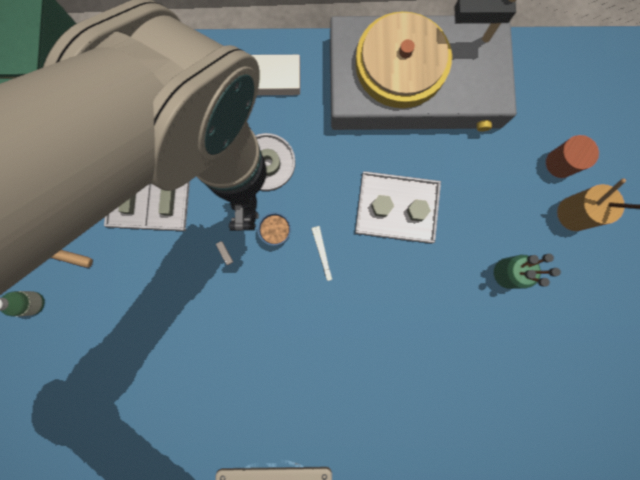

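View pics/side1.png

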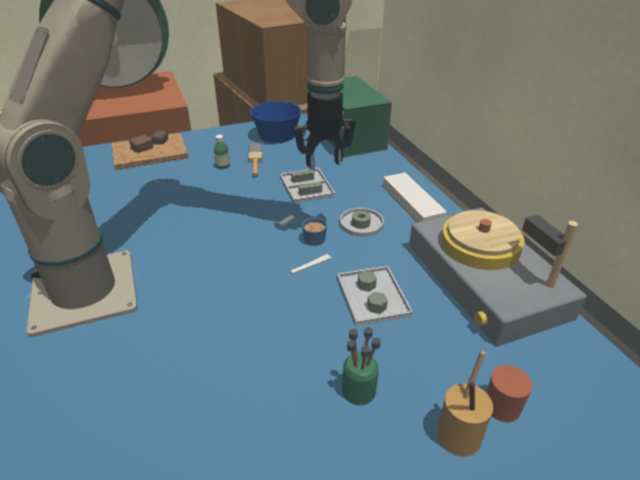

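Everything looks in place: hexes at (383,206) and (419,210), bars one in each bay, ring in the dish at (268,162), cup and jar unmoved. The arm partly hides the bars, so I'll check their flatness with edge pixels removed, then hand in.

```bash
python3 - <<'E'
from cell import *
from h import *
ok=True
for f in ["top1.npz","side1.npz"]:
    W=world(np.load(f))
    for nm,c in dict(hexA=(576,-201),hexB=(566,-272),barR=(594,202),barL=(598,276),ring=(662,14.5)).items():
        m=((np.hypot(W[...,0]-c[0],W[...,1]-c[1])<38)&(abs(W[...,2]-30)<8)&(abs(W[...,1]-c[1])<28)).astype(np.uint8)
        m=cv2.erode(m,np.ones((3,3)))>0
        if m.sum()<15: print(f,nm,"few"); continue
        P=W[m]; print(f,nm,m.sum(),"z pct",np.percentile(P[:,2],[10,50,90]).round(1),"xy",P[:,:2].mean(0).round(0))
a,b=np.load("top0.npz"),np.load("top1.npz")
for nm,s in dict(cup=np.s_[208:252,262:296],jar=np.s_[245:300,490:565]).items():
    print(nm,"mean pixel change",np.abs(a["pixels"][s].astype(int)-b["pixels"][s]).mean().round(1))
E
```

```text
top1.npz hexA 235 z pct [27.9 29.7 31.5] xy [ 573. -205.]
top1.npz hexB 251 z pct [28.  29.7 31.3] xy [ 564. -273.]
top1.npz barR 206 z pct [27.7 29.6 31.3] xy [583. 201.]
top1.npz barL 70 z pct [27.7 29.3 31.3] xy [575. 274.]
top1.npz ring 153 z pct [27.7 29.4 31.1] xy [661.   2.]
side1.npz hexA 139 z pct [28.5 30.4 32.3] xy [ 575. -211.]
side1.npz hexB 175 z pct [28.6 30.6 32.2] xy [ 565. -278.]
side1.npz barR 79 z pct [26.9 30.8 32.8] xy [595. 194.]
side1.npz barL 68 z pct [27.7 30.6 32.6] xy [598. 269.]
side1.npz ring 93 z pct [28.6 30.6 32.7] xy [662.   7.]
cup mean pixel change 12.6
jar mean pixel change 10.3
```

```bash
python3 -c "
from cell import *
print(finish_job())"
```

```text
the job is handed in; nothing more can be done
None
```

I handed the job in at about 34 s of the 104 s. Both hexes are in the plain tray, one bar is in each bay, and the ring is in the dish, all with tops at about 30 mm as expected for lying flat on the floors. The cup and jar looked unmoved in the last pictures; no verdict came back.

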